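Pull apart two stuck duct reducers and sort them by size

TASK

Two sheet-steel pipe reducers are stuck one inside the other, the small one pushed down into the large one. Slide the wide base of the large one under the forked keeper that is bolted to the bench, so that the fork holds it down, and pull the small one straight up out of it. Then stand each reducer upright in the free front half of the tray that already has one of its own size in it, and leave the other things on the bench where they are.

Things in the scene. Friction and masses are not known exactly. Their poses are not given: they have to be found in the camera images.
- large: Lower, outer reducer of the stuck pair: stepped steel sleeve, 90 mm tall, 0.4 kg. Origin: centre of underside, z up its axis, yaw meaningless. Base 84 mm across, z 0 to 30 mm, flat shoulder on top; neck 58 mm; rolled rim 64 mm across at z 83 to 90 mm, where it can be gripped. Its top socket has a 48 mm bore, down to a stop at z 46 mm.
- small: Upper, inner reducer, same shape: 86 mm tall, 0.25 kg, origin and axes likewise. Base 46 mm across, z 0 to 34 mm; neck 34 mm; rim 40 mm across at z 79 to 86 mm, to grip it by. It starts fully home in the large one's socket, its origin 46 mm above the large one's, its rim 42 mm proud.
- small_seal (a point): Middle of the black rubber lip seal round the small reducer's base, on its axis 18 mm above its origin. It grips the socket with 8 to 16 N of friction until drawn up 26 mm; the whole base is clear after 44 mm. This exceeds the large one's weight: lifting the small one carries the large one along.
- keeper: Fixed forked bracket of dark steel. Origin: on the bench under the middle of the slot, where the large reducer's axis belongs; x points from the open mouth into the slot, z up. Two level prongs, 40 to 48 mm above the bench, with a 66 mm wide slot between them; straight from x = -52 mm, flared out to tips at about -73 mm; slot closed at +34 mm; upright back plate's face at +44 mm.
- keeper_mouth (a point): Point on the bench midway between the prong tips, about 71 mm before the keeper's origin. The 84 mm base of the large reducer passes under the prongs (10 mm to spare over its shoulder) while its 58 mm neck goes between them; below the prongs it is open to the mouth and the sides.
- tray_small: Fixed open grey steel tray, 220 mm long (x) by 122 mm wide (y), walls 26 mm high, 3 mm thick. Origin: centre of underside, floor 3 mm above it; -x end is the front, towards the robot. A small reducer like small is fixed upright on the floor at x = +53 mm, y = 0; the front half (x below 0) is free.
- tray_medium: The same tray with a medium reducer (base 64 mm, rim 52 mm, 88 mm tall) fixed at x = +53 mm. Nothing belongs in it in this job.
- tray_large: The same tray with a large reducer (base 84 mm, rim 64 mm, 90 mm tall, like large) fixed upright at x = +53 mm, y = 0; the front half (x below 0) is free.
- coupon: Bystander: flat steel weld coupon with three weld beads, 99 by 98 by 9 mm, lying at the right of the work.
- jar: Bystander: white jar of gel with a blue label, 92 mm across and 92 mm tall, standing at the back left.
- brush: Bystander: wooden-handled bench brush, 349 mm long, 49 mm high, lying at the left.

How it is judged (in metres and radians):
On the way:
1. the small reducer has been drawn clear out of the large one while the large one stands under the keeper's prongs (axis within 35 mm of the slot's middle) (horizontal distance between large and keeper below 0.035 m and height (world z) of large below 0.012 m and z of small in the frame of large above 0.092 m), for 0.1 s.
At the end, for the whole second after the job is handed in: The small reducer stands upright (within 0.12 rad) on the floor of the front half of the tray with the small one, and the large reducer likewise in the front half of the tray with the large one; both are at rest. They may stand anywhere inside the walls there (x of small in the frame of tray_small between -0.085 and 0 m and y of small in the frame of tray_small between -0.036 and 0.036 m and z of small in the frame of tray_small between -0.002 and 0.007 m and angle between each of small, large's own z axis and vertical below 0.12 rad and linear speed of each of small, large below 0.03 m/s and x of large in the frame of tray_large between -0.067 and 0 m and y of large in the frame of tray_large between -0.018 and 0.018 m and z of large in the frame of tray_large between -0.002 and 0.007 m); the robot touches nothing.
It fails at once if the coupon is moved by more than 30 mm (distance of coupon from where it was at the start of the episode above 0.03 m).
It fails at once if the jar is moved by more than 30 mm (distance of jar from where it was at the start of the episode above 0.03 m).
It fails at once if the brush is moved by more than 30 mm (distance of brush from where it was at the start of the episode above 0.03 m).
It also fails if it takes over 67 s, if anything falls off the work surface, if the arm or the gripper's body presses on something with over 40 N, if the wrist force passes 120 N, or if a joint passes its speed limit or range.

ROBOT

A 6-joint arm with a two-finger parallel gripper is mounted at the origin on a cart in front of the work surface, level with it; the furniture and walls round the work are solid. World frame = base frame: x ahead of the robot, y to its left, z up, the work surface at z = 0. Lengths are in mm, angles in degrees, forces in N, time in s.
With the tool pointing down it reaches from about 300 to 1000 mm from the base axis. Payload 5.1 kg.
Tool frame: the origin (TCP) lies between the finger pads; the fingertips stand 17 mm ahead of it and the grasp point (between the pads) lies 2 mm behind it; z points along the fingers, y is the line along which they close (so a half turn about z gives the same grasp; the last joint's range is limited). The gripper opens to 95 mm and grips with 3 to 60 N. Pads are 20 mm wide; open, the fingers measure 119 mm over their backs; the gripper's body (75 mm by 180 mm) begins 59 mm behind the grasp point.
Start: joints at [-51.028, 7.093, 94.555, -0, 78.352, -4.733], TCP at [449.086, -469.9, 231.656] pointing down, gripper open.
Joint ranges: [-149.61, 149.61], [-58.7, 133.49], [1.44, 155.28], [-77.14, 257.14], [18.33, 153.61], [-166.67, 166.67]. Speed limits (degrees/s): [147.25, 147.25, 180, 180, 180, 180].

INTERFACE

Orientations are given as a 3x3 rotation matrix whose columns are the frame's x, y, z axes.
In Python, from workcell import arm gives the robot as it stands.
- The arm moves only by the tool shift_gripper, called after "Emit:" by a JSON object that holds its "method" and its "body". Schema: {"type":"object","properties":{"motion":{"type":"array","items":{"type":"array","items":{"type":"array","items":{"type":"number"},"minItems":4,"maxItems":4},"minItems":1,"maxItems":12},"minItems":1,"maxItems":1},"finger_gap":{"type":"number"},"force":{"type":"number"},"only":{"type":"string"},"quiet":{"type":"boolean"},"lines":{"type":"string"}},"required":["motion"],"additionalProperties":false}. motion is a list that holds a single list of rows (three levels of brackets), with 1 to 12 rows, each of 4 numbers: dx, dy, dz in mm, then a turn about the tool's z in degrees; each row shifts and turns the commanded pose from where the row before left it, along the tool's axes as they then stand; what a row does not reach is not made up. A row lasts 1/10 s, in which the tool goes at most 50 mm and 8.59 degrees, less where a joint would pass 70% of its speed; a pose out of reach is approached as far as the arm can. finger_gap is the finger opening in mm, set as the call begins (left out keeps the last). The fingers move at their own pace and stop on an object; force is the grip in N (left out, the last holds). Time passes only in rows, so rows that do not move let the fingers close. The tool returns the time, the measured TCP pose, the force, the opening and the grip force at its end. only (a regular expression) keeps the lines of the reply that match it, lines (a string "A,B") keeps lines A to B, and quiet returns only ok. Input that does not fit is refused with a message, and nothing moves.
- arm.get_state(): the state, without advancing time (a new reading comes with each control period).
- arm.get_image(name): name is "side" or "top" or "wrist"; returns (picture, depth): 420x560x3 uint8, red, green, blue; 420x560 float32, mm along the optical axis (not along the pixel's ray), 0 where there is no reading.
- arm.camera_model(name): a dict with "intrinsics" (3x3 intrinsics, pixels), "world_to_cam" (4x4, takes a point from world to camera coordinates). Camera axes: x right, y up, looking along -z (the intrinsics and any distortion apply to the point x, -y, -z); pixel columns grow to the right and rows downward; lengths in mm; the calibration is good to about 2 mm. A picture is of the moment at which its call begins: read the wrist's pose just before it. camera_model takes no time and is no camera call; for the wrist camera it gives the pose at the moment of the call.
- arm.job_done(): hands the job in; it is judged then, once.
The state is a dict: "t": time; "joint_positions": joint angles; "dq": joint speeds; "tau": joint torques, N m; "ee_pos": TCP position; "orientation": TCP orientation; "ft_force": force on the tool from outside, world axes, zero at the start; "wrist_torque": the same for the moment, N m; "finger_gap": finger opening in mm; "gripper_force": force on a finger pad.
Only numpy, scipy, OpenCV 4.12 (cv2) and the standard library are available. Lean on these libraries where they do the work, as an engineer would, in place of code of your own. Each camera call takes 0.05 s, during which the arm holds its last target. There are 200 camera calls.

## Working session

There is one attempt and no reset: what is moved stays moved. The work goes in short steps, Python scripts to look and compute and a tool call to move; the robot and the scene stay as the last step left them, time stands still between calls to the robot, and variables do not carry over. Pictures are saved under pics/ and viewed, at most 10 in all, crops included, and the job is handed in when it is done.

```bash
mkdir -p pics; ls; python3 - <<'E'
from workcell import arm
import cv2,numpy as np
for n in("top","side"):
    p,d=arm.get_image(n); cv2.imwrite(f"pics/{n}0.png",p[:,:,::-1]); np.save(f"{n}0.npy",d)
    m=arm.camera_model(n); print(n,m)
s=arm.get_state(); print(s)
E
```

```text
pics
workcell.py
top {'intrinsics': array([[486.77052718,   0.        , 281.0531836 ],
       [  0.        , 486.77052718, 210.83071812],
       [  0.        ,   0.        ,   1.        ]]), 'world_to_cam': array([[-2.04089359e-02, -9.99681921e-01, -1.48165843e-02,
         7.18071320e+01],
       [ 9.87883037e-01, -2.24441452e-02,  1.53568766e-01,
        -5.68050375e+02],
       [-1.53852465e-01, -1.15028772e-02,  9.88026874e-01,
        -1.37840203e+03],
       [ 0.00000000e+00,  0.00000000e+00,  0.00000000e+00,
         1.00000000e+00]])}
side {'intrinsics': array([[414.44931382,   0.        , 272.26380192],
       [  0.        , 414.44931382, 198.00416673],
       [  0.        ,   0.        ,   1.        ]]), 'world_to_cam': array([[ 9.12772667e-01,  4.08422713e-01, -6.07823964e-03,
        -5.32245842e+02],
       [-3.58445559e-01,  8.08038101e-01,  4.67537387e-01,
         1.47359086e+02],
       [ 1.95864337e-01, -4.24576630e-01,  8.83952401e-01,
        -1.21770934e+03],
       [ 0.00000000e+00,  0.00000000e+00,  0.00000000e+00,
         1.00000000e+00]])}
{'t': 0.1, 'joint_positions': array([-5.10267877e+01,  7.13160753e+00,  9.46282010e+01, -1.78175814e-03,
        7.83526756e+01, -4.73214421e+00]), 'dq': array([-0.06120029, -0.18677424, -0.14339191, -0.03757601,  0.04022219,
        0.01537019]), 'tau': array([ 1.62971537e-04, -4.18881118e+01, -3.61096072e+01,  7.76874181e-02,
        4.61578276e-02, -7.53573408e-05]), 'ee_pos': array([ 448.7344295 , -469.46378223,  230.46902022]), 'orientation': array([[ 7.22898277e-01,  6.90953325e-01, -1.25845849e-03],
       [ 6.90954458e-01, -7.22896718e-01,  1.50712834e-03],
       [ 1.31619824e-04, -1.95903798e-03, -9.99998072e-01]]), 'ft_force': array([-0.60700897,  0.40246724, -0.24911852]), 'wrist_torque': array([-0.00420587,  0.06459593, -0.03670956]), 'gripper_force': 0.0, 'finger_gap': 95.33585636542745}
```

View pics/top0.png

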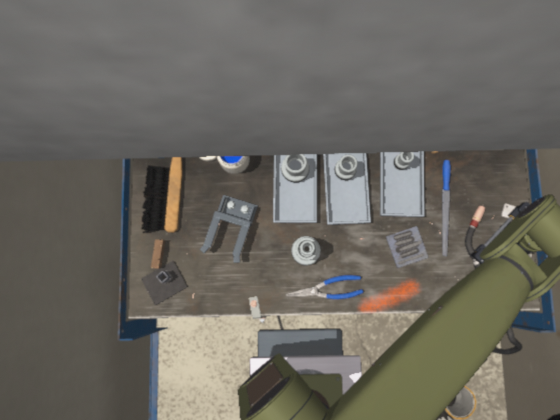

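View pics/side0.png

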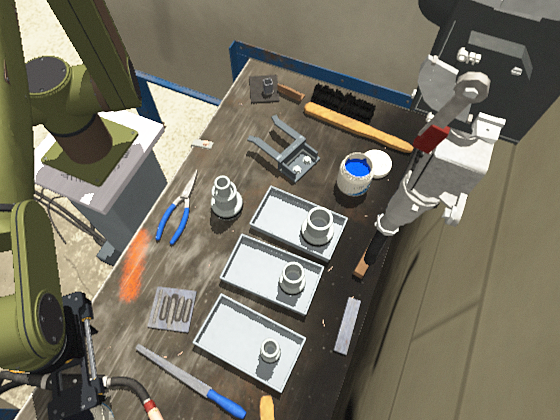

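Top view: the pair is at about (306,250), the keeper at about (230,225) with its mouth facing down-left in the image. The large, medium and small trays run left to right at columns 295, 347 and 403. I'll enlarge this area.

```bash
python3 - <<'E'
import cv2
p=cv2.imread("pics/top0.png")
c=cv2.resize(p[145:275,190:440],None,fx=3.2,fy=3.2,interpolation=cv2.INTER_CUBIC)
cv2.imwrite("pics/c0.png",c)
s=cv2.imread("pics/side0.png")
cv2.imwrite("pics/s0.png",cv2.resize(s[100:230,190:350],None,fx=4.5,fy=4.5,interpolation=cv2.INTER_CUBIC))
E
```

```text
(no output)
```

View pics/c0.png

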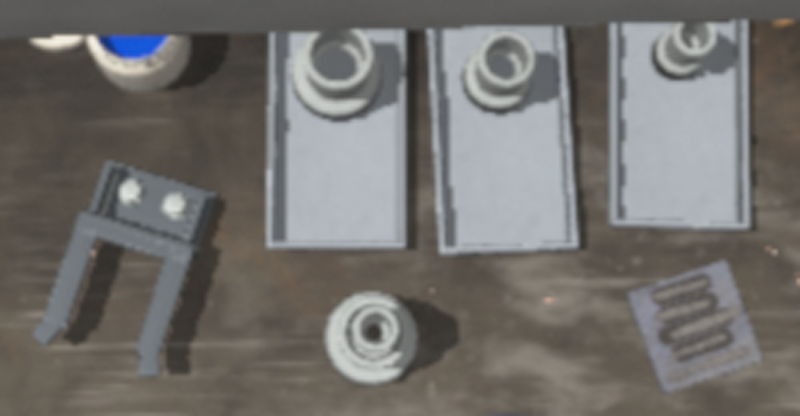

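View pics/s0.png

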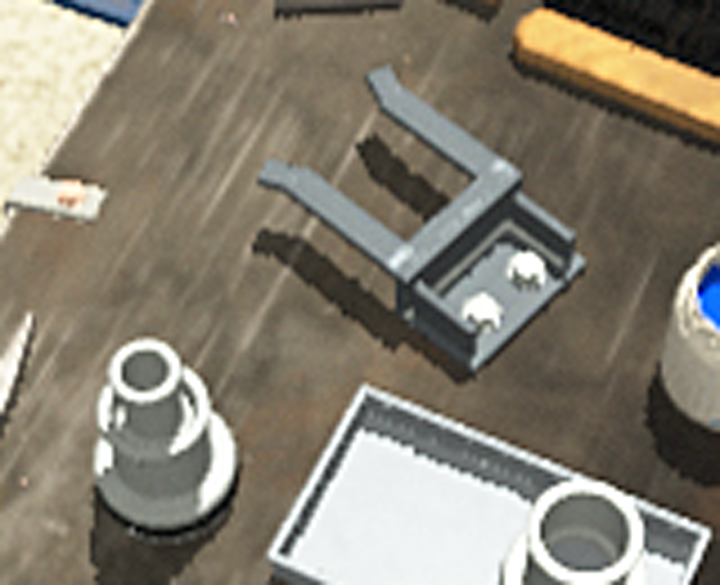

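Crops: the pair sits at about (372,332) in the top crop. The keeper slot closes on the line (97,238)–(165,255), and the prong tips are near (47,335) and (150,370). Next I'll turn the depth into world positions.

```bash
cat >h.py <<'E'
from workcell import arm
import numpy as np,cv2
def cloud(n,d=None,m=None):
    if d is None: m=arm.camera_model(n); p,d=arm.get_image(n)
    m=m or arm.camera_model(n); K=m["intrinsics"]; T=m["world_to_cam"]
    v,u=np.mgrid[:d.shape[0],:d.shape[1]]
    c=np.stack([(u-K[0,2])/K[0,0]*d,-(v-K[1,2])/K[1,1]*d,-d],-1)
    w=(c-T[:3,3])@T[:3,:3]
    w[d==0]=np.nan
    return w
def px(n,u,v,z):
    m=arm.camera_model(n);K=m["intrinsics"];T=m["world_to_cam"]
    r=T[:3,:3].T@np.array([(u-K[0,2])/K[0,0],-(v-K[1,2])/K[1,1],-1]); o=-T[:3,:3].T@T[:3,3]
    return (o+r*(z-o[2])/r[2])[:2]
def circ(P):
    A=np.c_[2*P,np.ones(len(P))]; s=np.linalg.lstsq(A,(P**2).sum(1),rcond=None)[0]
    return s[:2],np.sqrt(s[2]+s[:2]@s[:2])
E
python3 - <<'E'
from h import *
np.set_printoptions(precision=1,suppress=True)
T=cloud("top",np.load("top0.npy"));S=cloud("side",np.load("side0.npy"))
g=lambda W,a,b,c,d:W[a:b,c:d].reshape(-1,3)
# bench height check
print("bench",np.nanmedian(g(T,255,265,200,250),0),np.nanmedian(g(S,150,165,150,185),0))
for n,W in(("top",g(T,235,265,290,322)),("side",g(S,170,222,205,245))):
    for lo,hi in((122,142),(82,97),(24,36)):
        q=W[(W[:,2]>lo)&(W[:,2]<hi)]; 
        if len(q)>3: print(n,lo,len(q),q.mean(0),q[:,:2].min(0),q[:,:2].max(0),cv2.minEnclosingCircle(q[:,:2].astype(np.float32)))
for n,W in(("top",g(T,190,265,195,262)),("side",g(S,110,182,240,325))):
    q=W[(W[:,2]>34)&(W[:,2]<60)]; print(n,len(q),q[:,:2].min(0),q[:,:2].max(0),np.median(q[:,2]),cv2.minAreaRect(q[:,:2].astype(np.float32)))
    np.save(f"k_{n}.npy",q)
f=lambda u,v,z:px("top",190+(u+.5)/3.2-.5,145+(v+.5)/3.2-.5,z)
print("slot L",f(97,238,48),"R",f(165,255,48),"Ltip",f(45,338,48),"Rtip",f(150,372,48),"R in",f(141,348,48),"L in",f(66,318,48),"Rmid in",f(153,302,48),"Lmid",f(80,280,48))
print("rim small",f(375,330,132),"large base shoulder",f(371,337,30))
for n,c in(("L",[(267,247),(406,247),(406,30),(268,30)]),("M",[(440,253),(579,248)]),("S",[(611,225),(750,228),(748,20),(610,22)])):
    print(n,[f(*p,26) for p in c])
print("fixL",f(340,57,93),"fixS",f(694,42,89))
# tall stuff
for n,W in(("top",T),("side",S)):
    q=W.reshape(-1,3); q=q[(q[:,2]>150)&(q[:,0]>350)&(np.abs(q[:,1])<450)]; print(n,len(q),q.min(0) if len(q) else 0,q.max(0) if len(q) else 0)
print(T[60,300],T[140,300])
E
```

```text
bench [433.4 229.9   0.8] [-170.5  425.8 -762.2]
top 122 100 [455.2 -11.5 132.4] [436.3 -29. ] [474.6   6.8] ((455.35333251953125, -10.9306001663208), 19.5512752532959)
top 82 228 [455.3 -10.9  90.2] [424.8 -42.3] [487.1  19.6] ((455.7722473144531, -11.109906196594238), 31.840702056884766)
top 24 225 [447.1  -6.6  30.4] [413.9 -51.7] [496.   30.3] ((454.95941162109375, -10.84031867980957), 42.14345169067383)
side 122 132 [454.4 -10.3 130.2] [434.9 -30. ] [474.6  10.1] ((454.7009582519531, -10.140274047851562), 20.407262802124023)
side 82 206 [460.3 -17.6  89.1] [422.7 -42.3] [485.5  19.8] ((454.35833740234375, -11.125541687011719), 32.45586013793945)
side 24 289 [465.1 -23.9  29.2] [413.3 -51.6] [497.   27.5] ((454.8057861328125, -11.202607154846191), 42.521339416503906)
top 889 [423.1 138.9] [619.  295.8] 48.454344496824234 ((520.1195068359375, 211.19662475585938), (120.98495483398438, 174.6053009033203), 69.94160461425781)
side 862 [422.4 138.3] [617.7 296.8] 46.56835352433605 ((521.045166015625, 211.27178955078125), (120.88716888427734, 176.18753051757812), 70.04817962646484)
slot L [548.8 237.9] R [531.8 176.1] Ltip [458.8 285. ] Rtip [426.2 190.4] R in [447.9 198.4] L in [476.4 266.1] Rmid in [489.2 187.3] Lmid [510.7 253.4]
rim small [453.   -9.2] large base shoulder [454.7  -9.4]
L [array([540. ,  83.9]), array([537.1, -44.1]), array([743. , -50.6]), array([746.2,  79.3])]
M [array([530.8, -75.2]), array([ 532.6, -203. ])]
S [array([ 553.3, -233.4]), array([ 547.7, -360.7]), array([ 744.8, -371.8]), array([ 746.1, -242.5])]
fixL [701.1  13.6] fixS [ 708.3 -303.9]
top 90929 [ 350.  -450.   292.4] [ 508.1  279.9 1284.8]
side 78460 [ 350. -450.  150.] [900.4 345.6 817.3]
[ 459.    35.1 1228. ] [ 459.    32.  1097.2]
```

```bash
python3 - <<'E'
from h import *
np.set_printoptions(precision=1,suppress=True)
for n in("top","side"):
    q=np.load(f"k_{n}.npy"); q=q[q[:,2]>44]
    c=np.array([520.5,211.2])
    for a in(-20,):
        e=np.array([np.cos(np.radians(a)),np.sin(np.radians(a))]); f=np.array([-e[1],e[0]])
        X=(q[:,:2]-c)@e; Y=(q[:,:2]-c)@f
        print(n,X.min(),X.max(),Y.min(),Y.max())
        for x in range(-90,70,8):
            y=Y[(X>=x)&(X<x+8)]; L=y[y>0];R=y[y<0]
            if len(L) and len(R): print(x,L.min(),L.max(),R.min(),R.max(),(L.min()+R.max())/2)
W=cloud("top",np.load("top0.npy")).reshape(-1,3);S=cloud("side",np.load("side0.npy")).reshape(-1,3)
for n,Q in(("top",W),("side",S)):
    for m,(y0,y1) in dict(L=(-60,95),M=(-210,-65),S=(-375,-225)).items():
        q=Q[(Q[:,2]>20)&(Q[:,2]<29)&(Q[:,1]>y0)&(Q[:,1]<y1)&(Q[:,0]>515)&(Q[:,0]<790)]
        print(n,m,len(q),cv2.minAreaRect(q[:,:2].astype(np.float32)))
    for m,(y,h,r) in dict(L=(14,93,32),S=(-304,89,20)).items():
        q=Q[(abs(Q[:,2]-h)<4)&(abs(Q[:,1]-y)<50)&(Q[:,0]>620)&(Q[:,0]<760)]
        if len(q): print(n,"fix",m,cv2.minEnclosingCircle(q[:,:2].astype(np.float32)))
    q=Q[(Q[:,2]>150)&(Q[:,2]<700)&(Q[:,0]>400)&(Q[:,0]<750)&(Q[:,1]>-330)&(Q[:,1]<330)]; print("tall",len(q),q.min(0) if len(q) else 0,q.max(0) if len(q) else 0)
E
```

```text
top -87.61193332034404 50.60070859894015 -58.68250638495387 60.44090323909641
-90 43.42163283523146 59.689329966718304 -51.3958729297746 -44.79355665463331 -0.6859619097009251
-82 40.64021819367323 60.44090323909641 -58.68250638495387 -42.411703025540696 -0.8857424159337342
-74 36.784937152241035 56.330190026832376 -56.514141259414316 -39.38125191525111 -1.298157381505039
-66 33.33284638154026 54.76872586267835 -54.40809104733961 -33.58562630727274 -0.1263899628662415
-58 34.24140237418626 55.289937196780315 -54.63082289408215 -33.66792624889815 0.286738062644055
-50 33.58582962493363 56.013227718885815 -53.3846496963404 -31.912201569191588 0.8368140278710214
-42 33.77590468521695 54.80750768911474 -54.27141164386419 -32.019585003004266 0.878159841106342
-34 35.5851185392125 55.423823822517726 -53.77724694868875 -32.96611359565014 1.3095024717811796
-26 34.69707431004388 54.33324087124414 -53.70842796530825 -31.66921696318918 1.5139286734273512
-18 34.72661040419291 56.691526638702705 -53.35763981525882 -32.45256278578928 1.1370238092018141
-10 34.41539343257268 56.576331783028145 -5
[... 2745 characters left out ...]
78125, 14.65221881866455), 31.88709831237793)
top fix S ((715.6993408203125, -306.17901611328125), 19.737123489379883)
tall 52 [ 400.1 -329.9  508. ] [ 408.7 -321.3  557.3]
side L 568 ((649.9744873046875, 16.72881317138672), (128.59326171875, 225.9140625), 88.2686996459961)
side M 635 ((642.9225463867188, -136.4254150390625), (226.47413635253906, 128.52745056152344), 1.0847831964492798)
side S 725 ((661.3789672851562, -302.3033142089844), (128.0028076171875, 226.03416442871094), 86.9167709350586)
side fix L ((703.6917114257812, 14.845755577087402), 32.62111282348633)
side fix S ((714.5343017578125, -305.6622009277344), 19.63616371154785)
tall 144 [ 400.3 -329.9  500. ] [ 408.4 -320.7  556. ]
```

Position estimates:
- Pair at (455,-11).
- Keeper origin about (502,219), with its x axis at about -19°.
- The tray fixtures are also located.

I'll turn the tool to yaw 0 first, so that tool x is world x and tool y is world -y.

Emit:
{"method": "shift_gripper", "body": {"motion": [[[0,0,0,7.3],[0,0,0,7.3],[0,0,0,7.3],[0,0,0,7.3],[0,0,0,7.3],[0,0,0,7.23],[0,0,0,0]]], "finger_gap": 60, "force": 40}}

```text
t: 0.8
ee_pos: [448.9, -469.7, 231.0]
orientation: [[1.0, -0.0, -0.001], [-0.0, -1.0, 0.001], [-0.001, -0.001, -1.0]]
ft_force: [-0.1, -1.2, 0.5]
finger_gap: 60.1
gripper_force: 0.0
```

```bash
python3 -c "
from workcell import arm;s=arm.get_state();print(s['ee_pos'],s['orientation'].round(4))"
```

```text
[ 448.88407177 -469.65979803  230.9693926 ] [[ 1.e+00 -2.e-04 -7.e-04]
 [-2.e-04 -1.e+00  9.e-04]
 [-7.e-04 -9.e-04 -1.e+00]]
```

Emit:
{"method": "shift_gripper", "body": {"motion": [[[0.6,-20,0,0],[0.6,-45,0,0],[0.6,-45,0,0],[0.6,-45,0,0],[0.6,-45,0,0],[0.6,-45,0,0],[0.6,-45,0,0],[0.6,-45,0,0],[0.6,-45,0,0],[0.6,-45,0,0],[0,-34,0,0],[0,0,0,0]]]}}

```text
t: 2.0
ee_pos: [454.8, -7.7, 231.5]
orientation: [[1.0, 0.008, -0.0], [0.008, -1.0, 0.001], [-0.0, -0.001, -1.0]]
ft_force: [0.6, 0.4, 0.5]
finger_gap: 60.2
gripper_force: 0.0
```

Emit:
{"method": "shift_gripper", "body": {"motion": [[[0,0,25,0],[0,0,30,0],[0,0,30,0],[0,0,15,0],[0,0,5,0],[0,0,0,0]]]}}

```text
t: 2.6
ee_pos: [455.3, -11.3, 126.6]
orientation: [[1.0, -0.0, -0.001], [-0.0, -1.0, -0.0], [-0.001, 0.0, -1.0]]
ft_force: [0.8, 0.1, -0.0]
finger_gap: 60.1
gripper_force: 0.0
```

Emit:
{"method": "shift_gripper", "body": {"motion": [[[0,0,0,0],[0,0,0,0],[0,0,0,0],[0,0,0,0],[0,0,0,0],[0,0,0,0]]], "finger_gap": 20, "force": 50}}

```text
t: 3.2
ee_pos: [456.1, -10.7, 127.8]
orientation: [[1.0, -0.0, 0.002], [-0.0, -1.0, 0.0], [0.002, -0.0, -1.0]]
ft_force: [-0.2, 2.9, 6.3]
finger_gap: 38.5
gripper_force: 50.0
```

Emit:
{"method": "shift_gripper", "body": {"motion": [[[0,0,-5,0],[0,0,-10,0],[-15,-20,0,0],[-20,-30,0,0],[-20,-30,0,0],[-21,-30,0,0],[0,-35,0,0],[0,-35,0,0],[0,-35,0,0],[0,-35,0,0],[0,-22.5,0,0],[0,0,0,0]]]}}

```text
t: 4.4
ee_pos: [378.6, 263.4, 141.1]
orientation: [[1.0, 0.003, -0.002], [0.003, -1.0, -0.0], [-0.002, 0.0, -1.0]]
ft_force: [-0.2, -0.4, -6.3]
finger_gap: 38.4
gripper_force: 50.0
```

```bash
python3 - <<'E'
from h import *
p,d=arm.get_image("side");cv2.imwrite("pics/s1.png",cv2.resize(p[60:240,150:350],None,fx=3,fy=3))
E
```

```text
(no output)
```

View pics/s1.png

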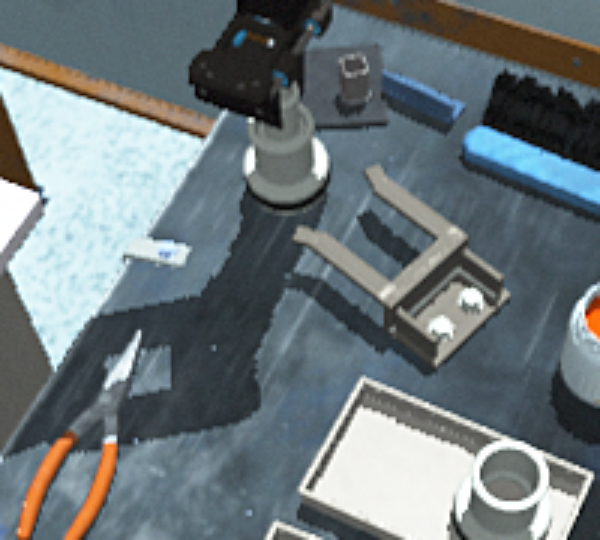

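The pair hangs upright from the gripper at crop (287,170), just in front of the fork. The colours are swapped in this picture. Now I'll check its offset under the gripper.

```bash
python3 - <<'E'
from h import *
np.set_printoptions(precision=1,suppress=True)
print(arm.get_state()["ee_pos"])
W=cloud("side").reshape(-1,3)
for lo,hi in((38,52),(98,112)):
    q=W[(W[:,2]>lo)&(W[:,2]<hi)&(np.hypot(W[:,0]-379,W[:,1]-261)<55)]
    z=np.median(q[:,2]); q=q[abs(q[:,2]-z)<3]
    print(z,len(q),cv2.minEnclosingCircle(q[:,:2].astype(np.float32)),q[:,:2].min(0),q[:,:2].max(0))
E
```

```text
[378.6 262.  140.9]
40.912543379579944 151 ((379.21331787109375, 263.7080993652344), 42.93425369262695) [338.1 221.2] [418.8 306. ]
100.5861129758298 83 ((378.72705078125, 259.7818908691406), 31.998281478881836) [346.8 229.4] [409.3 290.1]
```

Emit:
{"method": "shift_gripper", "body": {"motion": [[[0,0,5,0],[0,0,5.5,0],[14,5,0,0],[16,5.5,0,0],[16,5.5,0,0],[14,5,0,0],[0,0,0,0]]]}}

```text
t: 5.2
ee_pos: [441.8, 239.6, 131.3]
orientation: [[1.0, -0.003, 0.001], [-0.003, -1.0, -0.0], [0.001, 0.0, -1.0]]
ft_force: [0.1, -0.3, -5.2]
finger_gap: 38.6
gripper_force: 50.0
```

Emit:
{"method": "shift_gripper", "body": {"motion": [[[11,3.8,0,0],[11,3.8,0,0],[11,3.8,0,0],[0,0,0,0]]]}}

```text
t: 5.6
ee_pos: [474.1, 228.8, 131.5]
orientation: [[1.0, -0.001, 0.002], [-0.001, -1.0, 0.0], [0.002, -0.0, -1.0]]
ft_force: [0.9, -0.1, -5.3]
finger_gap: 38.4
gripper_force: 50.0
```

Emit:
{"method": "shift_gripper", "body": {"motion": [[[10,3.5,0,0],[10,3.5,0,0],[7,2.4,0,0],[0,0,0,0]]]}}

```text
t: 6.0
ee_pos: [500.6, 219.3, 131.4]
orientation: [[1.0, -0.001, 0.001], [-0.001, -1.0, -0.0], [0.001, 0.0, -1.0]]
ft_force: [-0.3, 0.1, -5.4]
finger_gap: 38.4
gripper_force: 50.0
```

Emit:
{"method": "shift_gripper", "body": {"motion": [[[0,0,-4,0],[0,0,-4,0],[0,0,-6,0],[0,0,-6,0],[0,0,-6,0]]]}}

```text
t: 6.5
ee_pos: [498.3, 219.8, 156.2]
orientation: [[1.0, -0.0, -0.002], [-0.0, -1.0, -0.0], [-0.002, 0.0, -1.0]]
ft_force: [0.5, 1.8, -15.5]
finger_gap: 38.6
gripper_force: 50.0
```

Emit:
{"method": "shift_gripper", "body": {"motion": [[[0,0,-6,0],[0,0,-8,0],[0,0,-10,0],[0,0,-10,0],[0,0,-15,0],[0,0,-15,0],[0,0,-20,0],[0,0,0,0],[0,0,0,0]]]}}

```text
t: 7.4
ee_pos: [499.8, 219.9, 242.1]
orientation: [[1.0, -0.0, 0.002], [-0.0, -1.0, 0.001], [0.002, -0.001, -1.0]]
ft_force: [-0.5, -0.3, -2.2]
finger_gap: 38.6
gripper_force: 50.0
```

```bash
python3 - <<'E'
from h import *
np.set_printoptions(precision=1,suppress=True)
p,d=arm.get_image("side");cv2.imwrite("pics/s2.png",cv2.resize(p[30:220,180:380],None,fx=3,fy=3)[:,:,::-1])
m=arm.camera_model("side");W=cloud("side",d,m).reshape(-1,3)
for lo,hi in((82,100),):
    q=W[(W[:,2]>lo)&(W[:,2]<hi)&(np.hypot(W[:,0]-501,W[:,1]-219)<50)]
    print(np.median(q[:,2]),len(q),cv2.minEnclosingCircle(q[:,:2].astype(np.float32)),q.min(0),q.max(0))
E
```

```text
88.4334676914915 188 ((496.9323425292969, 221.93946838378906), 32.694427490234375) [466.1 189.5  82.1] [528.6 252.4  94.8]
```

View pics/s2.png

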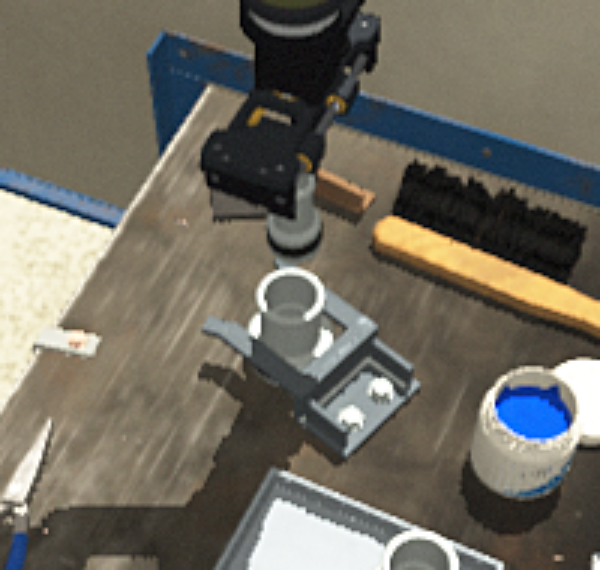

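The small reducer is out, and the large stands under the fork with its open rim at crop (290,290). Next I'll carry the small one to tray_small, aiming for (620,-301).

Emit:
{"method": "shift_gripper", "body": {"motion": [[[5,20,0,0],[10,45,0,0],[11,48,0,0],[11,48,0,0],[11,48,0,0],[11,48,0,0],[11,48,0,0],[11,48,0,0],[11,48,0,0],[11,48,0,0],[11,48,0,0],[6,24,0,0]]]}}

```text
t: 8.65
ee_pos: [618.5, -304.9, 238.8]
orientation: [[1.0, -0.003, -0.003], [-0.003, -1.0, 0.0], [-0.003, -0.0, -1.0]]
ft_force: [-0.8, 1.0, -2.0]
finger_gap: 38.6
gripper_force: 50.0
```

Emit:
{"method": "shift_gripper", "body": {"motion": [[[0,0,0,0],[0,0,0,0]]]}}

```text
t: 8.85
ee_pos: [618.4, -301.3, 239.1]
orientation: [[1.0, -0.002, -0.003], [-0.001, -1.0, 0.002], [-0.003, -0.002, -1.0]]
ft_force: [0.7, -0.7, -1.8]
finger_gap: 38.1
gripper_force: 50.0
```

Emit:
{"method": "shift_gripper", "body": {"motion": [[[0,0,20,0],[0,0,40,0],[0,0,40,0],[0,0,30,0],[0,0,15,0],[0,0,4,0],[0,0,0,0]]]}}

```text
t: 9.55
ee_pos: [619.6, -300.8, 92.7]
orientation: [[1.0, 0.0, 0.001], [0.0, -1.0, -0.0], [0.001, 0.0, -1.0]]
ft_force: [0.1, -0.7, -1.8]
finger_gap: 38.5
gripper_force: 50.0
```

Emit:
{"method": "shift_gripper", "body": {"motion": [[[0,0,2,0],[0,0,1,0],[0,0,0,0]]]}}

```text
t: 9.85
ee_pos: [619.8, -301.7, 90.6]
orientation: [[1.0, -0.001, 0.002], [-0.001, -1.0, -0.001], [0.002, 0.001, -1.0]]
ft_force: [-0.6, -0.5, -2.5]
finger_gap: 38.7
gripper_force: 50.0
```

Emit:
{"method": "shift_gripper", "body": {"motion": [[[0,0,1.5,0],[0,0,1.5,0],[0,0,0,0]]]}}

```text
t: 10.15
ee_pos: [619.8, -301.5, 87.3]
orientation: [[1.0, -0.001, 0.002], [-0.001, -1.0, -0.001], [0.002, 0.001, -1.0]]
ft_force: [-0.1, 1.1, 2.8]
finger_gap: 38.5
gripper_force: 50.0
```

Emit:
{"method": "shift_gripper", "body": {"motion": [[[0,0,1,0],[0,0,1,0],[0,0,0,0]]]}}

```text
t: 10.45
ee_pos: [620.8, -301.6, 87.2]
orientation: [[1.0, -0.0, 0.004], [-0.0, -1.0, -0.001], [0.004, 0.001, -1.0]]
ft_force: [-0.9, 1.8, 8.7]
finger_gap: 38.7
gripper_force: 50.0
```

Contact is felt, so I'll release and retreat.

Emit:
{"method": "shift_gripper", "body": {"motion": [[[0,0,-1,0],[0,0,0,0],[0,0,0,0],[0,0,0,0]]], "finger_gap": 58}}

```text
t: 10.85
ee_pos: [618.8, -301.2, 84.5]
orientation: [[1.0, -0.001, -0.001], [-0.001, -1.0, 0.0], [-0.001, -0.0, -1.0]]
ft_force: [0.6, -0.4, 0.1]
finger_gap: 57.1
gripper_force: 0.0
```

Emit:
{"method": "shift_gripper", "body": {"motion": [[[0,0,-20,0],[0,0,-50,0],[0,0,-50,0],[0,0,-20,0],[0,0,0,0],[0,0,0,0]]], "finger_gap": 90}}

```text
t: 11.45
ee_pos: [618.9, -301.2, 224.5]
orientation: [[1.0, -0.0, -0.001], [-0.0, -1.0, 0.0], [-0.001, -0.0, -1.0]]
ft_force: [-0.2, -0.2, -0.6]
finger_gap: 89.6
gripper_force: 0.0
```

Emit:
{"method": "shift_gripper", "body": {"motion": [[[-5,-20,0,0],[-10,-45,0,0],[-11,-48,0,0],[-11,-48,0,0],[-11,-48,0,0],[-11,-48,0,0],[-11,-48,0,0],[-11,-48,0,0],[-11,-48,0,0],[-11,-48,0,0],[-11,-48,0,0],[-8,-26,0,0]]]}}

```text
t: 12.65
ee_pos: [494.8, 224.2, 221.7]
orientation: [[1.0, 0.002, -0.005], [0.002, -1.0, -0.001], [-0.005, 0.001, -1.0]]
ft_force: [-0.2, -0.5, 0.3]
finger_gap: 89.9
gripper_force: 0.0
```

Emit:
{"method": "shift_gripper", "body": {"motion": [[[0,0,0,0],[0,0,0,0]]]}}

```text
t: 12.85
ee_pos: [496.2, 221.6, 222.5]
orientation: [[1.0, 0.001, -0.004], [0.001, -1.0, -0.002], [-0.004, 0.002, -1.0]]
ft_force: [0.2, -0.4, 1.1]
finger_gap: 90.2
gripper_force: 0.0
```

```bash
python3 - <<'E'
from h import *
np.set_printoptions(precision=1,suppress=True)
m=arm.camera_model("side");p,d=arm.get_image("side");W=cloud("side",d,m).reshape(-1,3)
T=cloud("top").reshape(-1,3)
for n,Q in(("side",W),("top",T)):
    for lo,hi,c in((84,97,(497,222)),(83,95,(620,-301))):
        q=Q[(Q[:,2]>lo)&(Q[:,2]<hi)&(np.hypot(Q[:,0]-c[0],Q[:,1]-c[1])<45)]
        if len(q)>3: print(n,np.median(q[:,2]),len(q),cv2.minEnclosingCircle(q[:,:2].astype(np.float32)))
E
```

```text
side 88.56724343079566 176 ((497.17523193359375, 221.36956787109375), 33.267677307128906)
side 87.81767196784267 170 ((618.3253173828125, -295.3544616699219), 19.96026039123535)
top 90.69007943258494 39 ((477.57366943359375, 231.78048706054688), 18.946468353271484)
top 89.02338086207223 95 ((620.0064086914062, -296.4727783203125), 20.333759307861328)
```

Emit:
{"method": "shift_gripper", "body": {"motion": [[[0,0,20,0],[0,0,40,0],[0,0,40,0],[0,0,25,0],[0,0,12,0],[0,0,0,0],[0,0,0,0]]]}}

```text
t: 13.65
ee_pos: [498.5, 221.5, 89.3]
orientation: [[1.0, -0.001, 0.002], [-0.001, -1.0, 0.001], [0.002, -0.001, -1.0]]
ft_force: [0.5, 1.3, 1.1]
finger_gap: 90.1
gripper_force: 0.0
```

Emit:
{"method": "shift_gripper", "body": {"motion": [[[0,0,0,0],[0,0,0,0],[0,0,0,0],[0,0,0,0],[0,0,0,0],[0,0,0,0]]], "finger_gap": 45, "force": 40}}

```text
t: 14.25
ee_pos: [497.8, 222.3, 89.0]
orientation: [[1.0, -0.0, 0.001], [-0.0, -1.0, 0.001], [0.001, -0.001, -1.0]]
ft_force: [-0.7, 2.2, 3.3]
finger_gap: 63.6
gripper_force: 40.0
```

Emit:
{"method": "shift_gripper", "body": {"motion": [[[0,0,-2,0],[0,0,-2,0],[0,0,0,0],[-8,-2.8,0,0],[-14,-4.8,0,0],[-14,-4.8,0,0],[0,0,0,0]]]}}

```text
t: 14.95
ee_pos: [458.7, 234.7, 91.4]
orientation: [[1.0, 0.001, -0.002], [0.001, -1.0, -0.0], [-0.002, 0.0, -1.0]]
ft_force: [-1.3, -0.3, -3.4]
finger_gap: 63.5
gripper_force: 40.0
```

Emit:
{"method": "shift_gripper", "body": {"motion": [[[-15,-5.2,0,0],[-15,-5.2,0,0],[-15,-5.2,0,0],[-15,-5.2,0,0],[-15,-5.2,0,0],[-12,-4,0,0],[0,0,0,0]]]}}

```text
t: 15.65
ee_pos: [372.7, 264.6, 91.9]
orientation: [[1.0, 0.001, -0.001], [0.001, -1.0, -0.0], [-0.001, 0.0, -1.0]]
ft_force: [0.2, 0.8, -3.1]
finger_gap: 63.8
gripper_force: 40.0
```

Emit:
{"method": "shift_gripper", "body": {"motion": [[[0,0,-25,0],[0,0,-40,0],[0,0,-35,0],[15,16,0,0],[30,32,0,0],[32,34,0,0],[32,34,0,0],[32,34,0,0],[32,34,0,0],[30,32,0,0],[20,22,0,0],[8,8.5,0,0]]]}}

```text
t: 16.85
ee_pos: [607.2, 14.8, 191.9]
orientation: [[1.0, -0.004, 0.001], [-0.003, -1.0, -0.001], [0.001, 0.001, -1.0]]
ft_force: [-0.0, -0.5, -3.3]
finger_gap: 63.6
gripper_force: 40.0
```

Emit:
{"method": "shift_gripper", "body": {"motion": [[[0,0,0,0],[0,0,0,0]]]}}

```text
t: 17.05
ee_pos: [604.7, 18.2, 191.8]
orientation: [[1.0, -0.0, -0.001], [-0.0, -1.0, 0.001], [-0.001, -0.001, -1.0]]
ft_force: [-0.6, 0.3, -3.8]
finger_gap: 63.6
gripper_force: 40.0
```

Emit:
{"method": "shift_gripper", "body": {"motion": [[[0,0,15,0],[0,0,30,0],[0,0,28,0],[0,0,15,0],[0,0,5,0],[0,0,0,0],[0,0,0,0]]]}}

```text
t: 17.75
ee_pos: [606.3, 17.8, 100.7]
orientation: [[1.0, -0.0, 0.003], [-0.0, -1.0, -0.0], [0.003, 0.0, -1.0]]
ft_force: [0.8, 0.6, -3.9]
finger_gap: 64.0
gripper_force: 40.0
```

Emit:
{"method": "shift_gripper", "body": {"motion": [[[0,0,2,0],[0,0,1.5,0],[0,0,0,0]]]}}

```text
t: 18.05
ee_pos: [605.5, 17.6, 96.1]
orientation: [[1.0, -0.001, 0.001], [-0.001, -1.0, -0.0], [0.001, 0.0, -1.0]]
ft_force: [-0.3, 0.9, -3.5]
finger_gap: 63.5
gripper_force: 40.0
```

Emit:
{"method": "shift_gripper", "body": {"motion": [[[0,0,1.5,0],[0,0,1.5,0],[0,0,0,0]]]}}

```text
t: 18.35
ee_pos: [605.1, 17.6, 92.3]
orientation: [[1.0, -0.0, -0.001], [-0.0, -1.0, 0.0], [-0.001, -0.0, -1.0]]
ft_force: [-0.3, -0.7, -3.6]
finger_gap: 63.7
gripper_force: 40.0
```

Emit:
{"method": "shift_gripper", "body": {"motion": [[[0,0,1,0],[0,0,1,0],[0,0,0,0]]]}}

```text
t: 18.65
ee_pos: [605.6, 17.6, 92.1]
orientation: [[1.0, -0.0, 0.0], [-0.0, -1.0, -0.0], [0.0, 0.0, -1.0]]
ft_force: [-3.7, 0.9, 4.4]
finger_gap: 63.6
gripper_force: 40.0
```

Contact again. I'll release, retreat upward and then check both placings.

Emit:
{"method": "shift_gripper", "body": {"motion": [[[0,0,-0.5,0],[0,0,0,0],[0,0,0,0],[0,0,0,0]]], "finger_gap": 90}}

```text
t: 19.05
ee_pos: [605.5, 17.6, 91.1]
orientation: [[1.0, -0.0, 0.0], [-0.0, -1.0, -0.0], [0.0, 0.0, -1.0]]
ft_force: [0.5, -0.2, 0.4]
finger_gap: 87.9
gripper_force: 0.0
```

Emit:
{"method": "shift_gripper", "body": {"motion": [[[0,0,-20,0],[0,0,-40,0],[0,0,-50,0],[0,0,-50,0],[-30,0,0,0],[-40,0,0,0],[-40,0,0,0],[-40,0,0,0],[0,0,0,0],[0,0,0,0]]]}}

```text
t: 20.05
ee_pos: [455.2, 17.7, 251.5]
orientation: [[1.0, -0.001, 0.002], [-0.001, -1.0, -0.0], [0.002, 0.0, -1.0]]
ft_force: [-0.6, -0.1, -0.8]
finger_gap: 90.4
gripper_force: 0.0
```

```bash
python3 - <<'E'
from h import *
m=arm.camera_model("side");p,d=arm.get_image("side");W=cloud("side",d,m).reshape(-1,3)
cv2.imwrite("pics/s3.png",p[:,:,::-1])
T=cloud("top").reshape(-1,3)
for n,Q in(("side",W),("top",T)):
    for lo,hi,c in((86,99,(605,18)),(28,38,(605,18)),(83,95,(619,-296)),(32,42,(619,-296))):
        q=Q[(Q[:,2]>lo)&(Q[:,2]<hi)&(np.hypot(Q[:,0]-c[0],Q[:,1]-c[1])<48)]
        if len(q)>3: print(n,lo,np.median(q[:,2]),len(q),cv2.minEnclosingCircle(q[:,:2].astype(np.float32)))
E
```

```text
side 86 91.65215186261211 233 ((604.0421142578125, 17.15233039855957), 32.49551773071289)
side 28 32.07907439743455 298 ((604.4894409179688, 16.516984939575195), 42.16884231567383)
side 83 87.63834233797651 169 ((618.2017211914062, -295.3609924316406), 19.9019832611084)
side 32 35.89569961550215 92 ((618.8932495117188, -295.86553955078125), 22.391048431396484)
top 86 93.38352282584528 169 ((605.5910034179688, 16.980791091918945), 31.70840072631836)
top 28 33.46082682401451 146 ((605.0892944335938, 17.27330207824707), 41.73424530029297)
top 83 88.70887008713899 96 ((619.4296875, -296.1689147949219), 20.006004333496094)
top 32 37.53595806202735 62 ((618.7922973632812, -294.789306640625), 22.983016967773438)
```

View pics/s3.png

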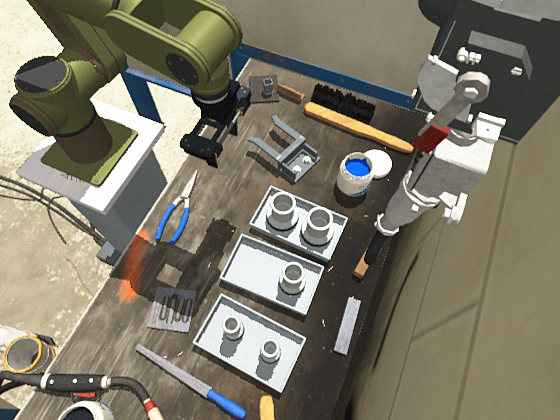

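Both reducers stand upright in the right trays: the large at (282,210) and the small at (232,326), in the front halves. The coupon, jar and brush look unmoved, so I'll hand in the job.

```bash
python3 -c "
from workcell import arm;print(arm.job_done())"
```

```text
the job is handed in; nothing more can be done
None
```

I drew the small reducer out under the keeper, stood both reducers upright in the front halves of their matching trays, and handed the job in at about 20 s of the 67 s; no verdict came back.

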